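# Lamp in, sample paddle held in the colorimeter slot

### The job

Get the bench colorimeter ready and hold a sample in it for the reading: first plug the loose lamp plug fully home into its rectangular socket on top of the instrument and let go of it, then take the sample paddle by its handle out of its rack and lower its blade through the narrow slot on top of the instrument, until about two thirds of the blade is inside. Finish while still holding the paddle there, upright and still, with its handle clear above the instrument and without forcing it against the slot. Leave the dispenser bottle, the jar and the slide box where they stand.

Things in the scene. Friction and masses are not known exactly. Their poses are not given: they have to be found in the camera images.
- colorimeter: White box-shaped instrument, fixed, 150 (x) x 200 (y) x 110 (z) mm; origin at the centre of its underside, z up. Its flat top is a 24 mm thick deck, hollow below to a floor 104 mm under the top. The deck has two plain rectangular through holes edged with thin dark trim: the narrow measuring slot (-y side) and the wider lamp socket (+y side). Display and keys on its -x face, louvres on +x.
- slot_mouth (a point): Centre of the measuring slot at the level of the deck's top; axes as the colorimeter. The slot is 7 mm (x) x 42 mm (y), through the 24 mm deck, 52 mm to -y of the colorimeter's middle.
- socket_mouth (a point): Centre of the lamp socket at the level of the deck's top; axes as the colorimeter. The socket is 22 mm (x) x 32 mm (y), through the 24 mm deck, 52 mm to +y of the colorimeter's middle.
- lamp_plug: Lamp plug, loose, about 0.1 kg, upright on the bench: a metal foot 20 (x) x 30 (y) x 22 (z) mm under a wider grey block head 28 (x) x 42 (y) x 40 (z) mm, z = 22 to 62 mm, ribbed on top; the foot's lowest 6 mm taper to 16 x 26 mm. Origin at the centre of the foot's underside, z up. Fully home, the head's shoulder sits on the deck. It fits either way round (half turn).
- lamp_head (a point): Middle of the lamp plug's head, on its axis 48 mm above the foot's underside: a good height to pinch it across its 28 mm (x) sides.
- paddle: Sample paddle, loose, about 0.08 kg, standing blade down in the rack: flat white blade 5 (x) x 40 (y) x 75 (z) mm with a paper sample on it, its lowest 6 mm tapered to 2 x 36 mm, and above it a grey handle 14 (x) x 34 (y) x 40 (z) mm, from z = 75 to 115 mm. Origin at the centre of the blade's lower end, z up along the paddle. Either way round fits the slot (half turn).
- paddle_handle (a point): Middle of the paddle's handle, 97 mm above the blade's lower end: grip here across the 14 mm (x) sides.
- rack: Grey block, fixed to the bench, 64 (x) x 80 (y) x 45 (z) mm, with a slot 8 mm (x) x 43 mm (y), 35 mm deep, in the middle of its top; the paddle stands in it with 35 mm of its blade inside and may lean a few degrees. Origin at the centre of its underside.
- dispenser: Bystander: white squeeze bottle with a pointed nozzle, 56 mm across, 190 mm tall; origin at the centre of its underside. Leave alone.
- jar: Bystander: small glass jar with a steel cap, 54 mm across, 65 mm tall; origin at the centre of its underside. Leave alone.
- slide_box: Bystander: flat grey slide box with a paper label on its lid, 55 x 85 x 32 mm; origin at the centre of its underside. Leave alone.
Things that resemble listed ones, but are neither listed nor needed, are in the scene too. Leave any brown look-alike of the lamp_plug alone. Several things have the shape of the paddle; the one meant has the colours described above.

How it is judged (in metres and radians):
On the way, in this order (a step that is already met when the one before it is completed fails the run):
1. the lamp plug is fully home in its socket and let go (z of lamp_plug in the frame of socket_mouth below -0.0195 m and horizontal distance between lamp_plug and socket_mouth below 0.004 m and angle between lamp_plug's own z axis and vertical below 0.08 rad and contact force between the fingers and lamp_plug below 0.1 N), for 0.2 s.
2. the paddle, held in the gripper, is out of its rack above the instrument's top (height (world z) of paddle above 0.112 m and contact force between the fingers and paddle above 1 N), for 0.1 s.
At the end, for the whole second after the job is handed in: Lamp plug home (shoulder within 2.5 mm of the deck, 4 mm off axis, tilt 0.08 rad); gripper holds the paddle (over 2 N) still, 38 to 66 mm of its blade below the slot mouth, 8 mm off centre at most, tilt under 0.12 rad, in line within 0.2 rad, under 15 N against the instrument (z of lamp_plug in the frame of socket_mouth below -0.0195 m and horizontal distance between lamp_plug and socket_mouth below 0.004 m and angle between lamp_plug's own z axis and vertical below 0.08 rad and z of paddle in the frame of slot_mouth between -0.066 and -0.038 m and horizontal distance between paddle and slot_mouth below 0.008 m and angle between paddle's own z axis and vertical below 0.12 rad and angle between the x axis of paddle and the x axis of colorimeter, either way round below 0.2 rad and contact force between the fingers and paddle above 2 N and contact force between paddle and colorimeter below 15 N and linear speed of paddle below 0.02 m/s); the arm keeps its last pose, push and grip.
It fails at once if the dispenser bottle is moved more than 2 cm (distance of dispenser from where it was at the start of the episode above 0.02 m).
It fails at once if the jar is moved more than 2 cm (distance of jar from where it was at the start of the episode above 0.02 m).
It fails at once if the slide box is moved more than 2 cm (distance of slide_box from where it was at the start of the episode above 0.02 m).
It also fails if it takes over 72 s, if anything falls off the work surface, if the arm or the gripper's body presses on something with over 40 N, if the wrist force passes 120 N, or if a joint passes its speed limit or range.

### The arm

A 6-joint arm with a two-finger parallel gripper is mounted at the origin on the work surface. World frame = base frame: x ahead of the robot, y to its left, z up, the work surface at z = 0. Lengths are in m, angles in degrees, forces in N, time in s.
With the tool pointing down it reaches from about 0.325 to 0.85 m from the base axis. Payload 15.5 kg.
Tool frame: the origin (TCP) lies at the very end of the fingers, on their centre line; the grasp point (between the pads) lies arm.grip_depth behind it (arm.grip_depth is the distance from the TCP to the grasp point, in m); z points along the fingers, y is the line along which they close (so a half turn about z gives the same grasp; the last joint's range is limited). The gripper opens to 91 mm and grips with 3 to 60 N. Pads are 32 mm wide; open, the fingers measure 118 mm over their backs; the gripper's body (76 mm by 178 mm) begins 60 mm behind the grasp point.
Start: joints at [71.706, 28.281, 77.091, -0, 74.628, -5.472], TCP at [0.139, 0.609, 0.214] pointing down, gripper open.
Joint ranges: [-166.48, 166.48], [-47.26, 123.95], [12.59, 153.08], [-70.14, 250.14], [6.76, 159.57], [-176.63, 176.63]. Speed limits (degrees/s): [108.29, 108.29, 147.25, 172.46, 172.46, 172.46].

### API

Orientations are given as a 3x3 rotation matrix whose columns are the frame's x, y, z axes.
In Python, from rig import arm gives the robot as it stands. Calls block until the motion is done:
- arm.move_to(position, orientation): joint-space move of the TCP to a pose.
- arm.move_l(position, orientation=None, feed=0.15): straight line of the TCP; orientation=None keeps the orientation; feed is the mean speed in m/s.
- arm.move_joints(angles): joint-space move.
- arm.grip(opening): finger opening in m; the grip force is fixed at half the most; returns when the fingers have stopped.
- arm.sleep(seconds).
- arm.solve_ik(position, orientation): joint angles nearest the present ones, or None.
- arm.snapshot(name): name is "side" or "top"; returns the picture (400x640x3 uint8, red, green, blue); there is no depth.
- arm.get_calibration(name): a dict with "intrinsics" (3x3 intrinsics, pixels), "cam_to_world" (4x4, takes a point from camera to world coordinates). Camera axes: x right, y down, z forward; pixel columns grow to the right and rows downward; lengths in m; the calibration is good to about 2 mm. A picture is of the moment at which its call begins. get_calibration takes no time and is no camera call.
A pose or a line that the arm cannot do raises arm.Unreachable and nothing moves.
- arm.sign_off(): hands the job in; it is judged then, once.
Readings, each from a call of its own:
- arm.current_t(): time.
- arm.current_joint_positions(): joint angles.
- arm.current_dq(): joint speeds.
- arm.current_tau(): joint torques, N m.
- arm.current_ee_pos(): TCP position.
- arm.current_tool_rot(): TCP orientation.
- arm.current_force(): force on the tool from outside, world axes, zero at the start.
- arm.current_torque(): the same for the moment, N m.
- arm.current_width(): finger opening in m.
- arm.current_grasp_force(): force on a finger pad.
Only numpy, scipy, OpenCV 4.12 (cv2) and the standard library are available. Lean on these libraries where they do the work, as an engineer would, in place of code of your own. Each camera call takes 0.05 s, during which the arm holds its last target. There are 200 camera calls.

## Working session

There is one attempt and no reset: what is moved stays moved. The work goes in short steps, each a Python script; the robot and the scene stay as the last script left them, time stands still between calls to the robot, and variables do not carry over. Pictures are saved under pics/ and viewed, at most 10 in all, crops included, and the job is handed in when it is done.

```bash
ls; mkdir -p pics; python3 - <<'E'
from rig import arm
import cv2,numpy as np
for n in("side","top"):
    im=arm.snapshot(n); cv2.imwrite(f"pics/{n}0.png",im[:,:,::-1]); c=arm.get_calibration(n); print(n,np.round(c["intrinsics"],1).tolist(),np.round(c["cam_to_world"],3).tolist())
print(arm.grip_depth,arm.current_t(),np.round(arm.current_tool_rot(),3).tolist())
E
```

```text
pics
side [[475.7, 0.0, 330.3], [0.0, 475.7, 198.6], [0.0, 0.0, 1.0]] [[0.819, -0.315, 0.48, -0.061], [-0.574, -0.44, 0.69, -0.799], [-0.006, -0.841, -0.541, 0.77], [0.0, 0.0, 0.0, 1.0]]
top [[419.7, 0.0, 322.7], [0.0, 419.7, 199.6], [0.0, 0.0, 1.0]] [[-0.013, -0.988, 0.152, 0.367], [-1.0, 0.013, -0.002, 0.085], [0.0, -0.153, -0.988, 1.342], [0.0, 0.0, 0.0, 1.0]]
0.0188 0.1 [[-0.975, 0.222, -0.0], [0.222, 0.975, -0.001], [0.0, -0.001, -1.0]]
```

View pics/top0.png

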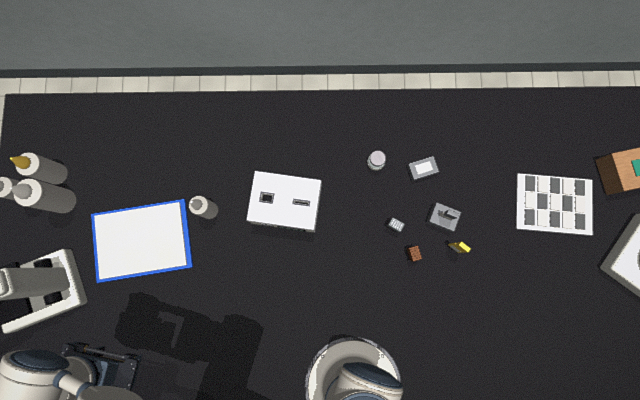

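View pics/side0.png

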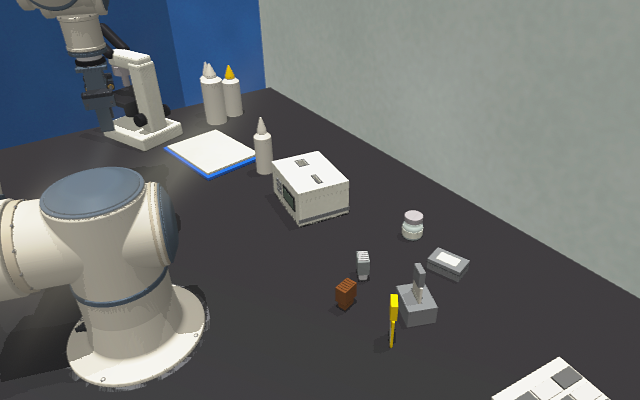

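Top view: lamp plug candidates are the grey block at (397,225) and a brown one at (415,254). The grey one matches the description. Paddle candidates are the grey handle with a white blade in the rack at (447,214) and a yellow one at (460,247). The one in the rack fits. I'll confirm this with one enlarged crop from both views.

```bash
cat > h.py <<'E'
import cv2,numpy as np
from rig import arm
def ray(n,uv):
    c=arm.get_calibration(n);K=np.array(c["intrinsics"]);T=np.array(c["cam_to_world"])
    d=T[:3,:3]@np.linalg.solve(K,[uv[0],uv[1],1.]);return T[:3,3],d
def onplane(n,uv,z):
    o,d=ray(n,uv);return o+d*(z-o[2])/d[2]
def proj(n,p):
    c=arm.get_calibration(n);K=np.array(c["intrinsics"]);T=np.array(c["cam_to_world"])
    q=K@(T[:3,:3].T@(np.array(p)-T[:3,3]));return q[:2]/q[2]
def R(yaw): # tool down, closing line (y) at angle yaw (rad) in world
    y=np.array([np.cos(yaw),np.sin(yaw),0]);z=np.array([0,0,-1.]);return np.c_[np.cross(y,z),y,z]
E
python3 - <<'E'
import cv2,numpy as np
t=cv2.imread('pics/top0.png');s=cv2.imread('pics/side0.png')
a=cv2.resize(t[190:265,380:480],(800,600),interpolation=cv2.INTER_CUBIC)[:, :]
a=cv2.resize(a,(400,300));b=cv2.resize(s[240:352,315:465],(400,300),interpolation=cv2.INTER_CUBIC)
c=cv2.resize(t[165:240,240:340],(400,300),interpolation=cv2.INTER_CUBIC);d=cv2.resize(s[140:230,250:370],(400,300),interpolation=cv2.INTER_CUBIC)
cv2.imwrite('pics/c1.png',np.vstack([np.hstack([a,b]),np.hstack([c,d])]))
E
```

```text
(no output)
```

View pics/c1.png

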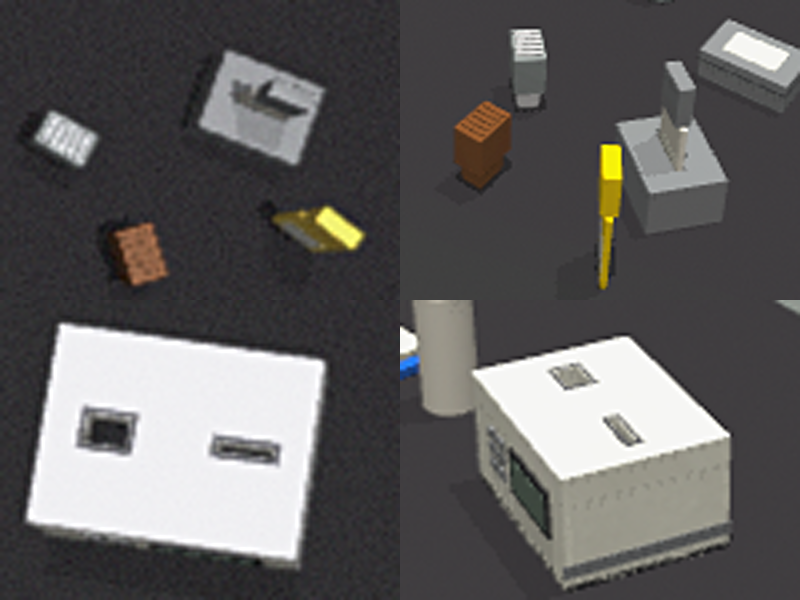

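The crop confirms it. The grey ribbed plug stands left of the brown one. The grey-handled, white-bladed paddle stands in the rack, and the yellow one stands outside it. Next I'll measure positions.

```bash
cat > m.py <<'E'
from h import *
I={n:cv2.imread(f'pics/{n}0.png') for n in('top','side')}
G={n:cv2.cvtColor(I[n],cv2.COLOR_BGR2GRAY) for n in I}
def big(mask): 
    c,_=cv2.findContours(mask.astype('uint8'),cv2.RETR_EXTERNAL,cv2.CHAIN_APPROX_NONE);return max(c,key=cv2.contourArea)
def roi(n,x0,x1,y0,y1):
    m=np.zeros((400,640),bool);m[y0:y1,x0:x1]=1;return m
def rect(n,c,z):
    w=np.array([onplane(n,p,z)[:2] for p in c.reshape(-1,2)])
    r=cv2.minAreaRect((w*1000).astype('float32'));print(n,np.round(r[0],1),np.round(r[1],1),round(r[2],1));return r
E
python3 - <<'E'
from m import *
for n,b,th in(('top',(235,335,160,240),200),('side',(265,355,145,210),225)):
    m=roi(n,*b)&(G[n]>th);c=big(m);print('instr',end=' ');rect(n,c,.11)
    poly=np.zeros((400,640),'uint8');cv2.drawContours(poly,[c],-1,1,-1);poly=cv2.erode(poly,np.ones((5,5)))
    d=((poly>0)&(G[n]<th-35)).astype('uint8')
    k,_=cv2.findContours(d,cv2.RETR_EXTERNAL,cv2.CHAIN_APPROX_NONE)
    for q in k:
        if cv2.contourArea(q)>8: print('hole',np.round(q.reshape(-1,2).mean(0),1),end=' ');rect(n,q,.11)
for y in range(214,238): print(y,*G['top'][y,386:408])
print()
for y in range(247,284): print(y,*G['side'][y,352:374])
E
```

```text
instr top [559.1 198.2] [199.7 149.5] 81.1
hole [301. 202.] top [551.1 146.7] [49.5 16.4] 82.1
hole [266.2 197.2] top [567.  250.2] [41.2 31.4] 81.1
instr side [559.1 198.6] [199.  150.1] 81.1
hole [316.3 178.7] side [551.2 147.8] [49.9 16.5] 77.2
hole [301.  162.5] side [566.6 251.5] [40.1 28.4] 82.4
214 47 45 45 51 44 44 51 48 45 49 50 34 50 52 43 47 57 48 40 47 46 44
215 46 44 50 48 55 46 42 53 47 47 45 50 48 48 48 51 45 46 51 48 48 47
216 50 49 46 54 42 43 47 42 46 49 41 49 46 46 50 55 39 39 43 54 49 39
217 47 49 49 45 39 46 65 68 46 38 44 42 48 41 45 43 46 44 51 48 48 48
218 44 29 28 33 38 58 146 170 122 73 53 45 44 46 53 49 47 52 48 49 49 44
219 50 34 34 27 38 90 164 189 212 176 130 70 44 36 46 51 43 46 45 47 53 51
220 29 27 28 28 60 158 174 242 206 164 167 168 105 62 38 44 45 47 43 42 44 44
221 33 22 28 34 97 165 185 207 177 203 190 194 209 150 87 57 45 40 45 43 49 45
222 31 32 27 66 153 197 239 184 183 221 181 208 200 187 175 128 89 53 42 44 45 41
223 18 21 54 117 166 211 215 171 233 202 167 203 182 203 186 158 178 131 67 43 44 48
224 33 34 72 166 160 201 181 200 209 175 200 
[... 3086 characters left out ...]
2 92 95 93 66 62 62 63 62
275 56 55 55 57 52 39 72 108 109 108 109 113 129 129 128 100 47 62 62 62 62 61
276 55 57 55 56 53 41 86 129 129 130 129 129 129 129 125 79 42 63 63 63 63 62
277 56 56 56 56 53 35 74 131 130 130 129 128 129 129 125 80 39 47 64 63 63 63
278 55 56 56 56 55 49 67 133 131 131 130 131 135 136 130 59 40 47 64 63 63 63
279 53 54 56 56 57 51 47 97 129 127 126 124 124 119 95 39 40 48 63 62 62 63
280 88 53 52 54 55 53 36 53 57 55 55 54 52 44 43 40 40 46 64 64 62 63
281 112 115 84 53 54 52 33 39 52 32 38 52 37 56 59 45 63 63 64 63 63 62
282 98 111 112 113 73 55 56 57 55 55 56 56 54 55 57 62 63 61 63 62 63 63
283 89 71 87 102 72 54 55 56 55 56 56 55 57 63 63 63 63 63 62 62 62 62
```

```bash
python3 - <<'E'
from m import *
for y in range(200,232): print(y,*G['top'][y,428:464])
print()
for y in range(258,308): print(y,*G['side'][y,396:438])
E
```

```text
200 47 49 44 42 48 49 50 43 45 46 48 41 44 44 46 47 46 42 48 48 47 45 52 54 46 52 45 46 46 54 46 43 47 47 40 54
201 53 45 47 46 45 46 50 50 35 46 43 41 49 44 37 51 44 45 49 46 46 54 50 42 48 45 48 52 45 46 53 50 47 46 51 44
202 47 49 50 46 49 46 49 44 73 78 60 50 40 42 42 44 51 52 50 39 43 48 39 48 49 48 49 50 43 47 52 47 44 45 46 46
203 49 48 48 48 39 41 44 56 132 160 138 91 69 52 45 42 49 42 45 47 42 42 49 49 48 43 45 51 48 45 46 49 50 44 52 47
204 45 47 44 37 31 40 38 56 153 168 161 163 160 143 97 59 38 40 43 44 42 51 48 46 45 44 45 48 49 50 46 48 45 44 47 43
205 48 39 34 30 25 44 42 75 159 165 167 163 168 165 160 137 88 67 52 42 42 42 44 47 44 45 38 48 47 51 52 46 45 48 49 47
206 44 53 46 35 39 39 54 126 160 164 169 164 160 165 163 164 160 158 137 96 59 48 38 40 41 49 48 44 48 45 45 46 47 44 51 50
207 50 46 37 26 41 41 80 153 166 160 163 160 163 160 162 162 162 166 164 164 136 90 70 54 45 36 44 47 45 47 45 44 54 42 46 48
208 47 27 29 36 41 53 127 164 160 164 166 161 164 163 160 163 165 166 162 168 165 159 162 138 98 60 43 40 37 46 41 46 43 49 49 46
209 50 27 30 44 46 52 153 166 1
[... 9603 characters left out ...]
66 166 165 166 166 165 166 169 157 52 60
304 219 222 100 67 73 73 72 66 85 128 147 145 145 144 144 144 144 144 143 148 167 166 165 167 166 165 165 166 165 166 165 166 166 166 165 166 165 166 168 162 102 58
305 221 223 108 68 71 73 73 71 81 131 166 144 148 163 147 166 166 165 166 166 167 167 166 166 167 166 166 166 166 166 166 166 166 166 166 166 166 166 166 170 157 53
306 223 223 120 67 72 73 73 72 68 100 174 168 166 166 165 166 166 166 166 166 166 166 166 165 165 166 165 165 165 166 165 166 166 166 166 166 166 167 167 169 164 105
307 142 138 89 69 72 73 72 73 69 78 133 170 167 166 166 167 166 166 166 166 166 165 165 166 166 166 166 166 166 166 167 167 167 168 168 169 170 171 172 169 149 124
```

```bash
python3 - <<'E'
from m import *
print('plug');rect('top',big(roi('top',386,408,214,234)&(G['top']>115)),.062)
rect('side',big(roi('side',354,372,249,263)&(G['side']>115)),.062)
print('rack');rect('top',big(roi('top',426,464,199,233)&(G['top']>105)),.045)
# side rack top corner fit
rect('side',big(roi('side',385,445,280,330)&(G['side']>133)),.045)
print('handle top');rect('side',big(roi('side',412,428,262,274)&(G['side']>125)),.125)
for p in((441,213),(447,206),(460,212),(456,218)): pass
# top view handle top-face: predicted corners from side estimate
E
python3 - <<'E'
import cv2,numpy as np
t=cv2.imread('pics/top0.png');s=cv2.imread('pics/side0.png')
cv2.imwrite('pics/c2.png',np.hstack([cv2.resize(t[198:234,426:466],(400,360),interpolation=0),cv2.resize(s[255:327,388:468],(400,360),interpolation=0)]))
E
```

```text
plug
top [ 486.4 -141.4] [40.5 26.5] 59.0
side [ 486.5 -142.4] [39.5 27.2] 54.6
rack
top [ 509.8 -297. ] [80.7 63.7] 66.9
side [ 510.5 -295.3] [78.6 63.8] 67.0
handle top
side [ 509.4 -296.6] [32.9 12.5] 67.1
```

View pics/c2.png

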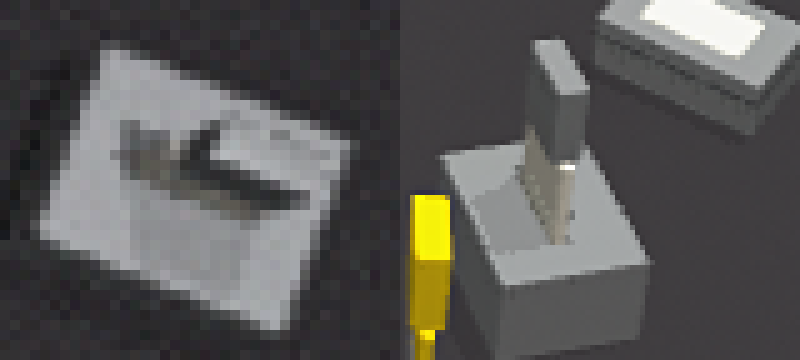

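Plug is at about (0.4865, -0.142), with its short axis at −32.5°. The rack and paddle are at about (0.510, -0.296), blade x axis at −23°. Colorimeter is at (0.559, 0.198), yaw −8.9°. Both views agree to within 2 mm, so I'm setting out.

```bash
python3 - <<'E'
from h import *
r=np.radians
p=np.array(arm.current_ee_pos());arm.move_l([p[0],p[1],.32],feed=.25)
Rp=R(r(-32.5))
arm.move_to([.4865,-.142,.20],Rp);arm.grip(.06)
arm.move_l([.4865,-.142,.031],Rp,feed=.12)
print(arm.current_force());arm.grip(.0)
print(arm.current_width(),arm.current_grasp_force(),arm.current_t())
arm.move_l([.4865,-.142,.25],feed=.2)
arm.move_to([.5672,.2498,.22],R(r(-8.9)))
print(arm.current_width(),arm.current_t(),arm.current_force(),arm.current_ee_pos())
for n in("side","top"): cv2.imwrite(f"pics/{n}1.png",arm.snapshot(n)[:,:,::-1])
a=cv2.imread('pics/side1.png')[60:240,220:380];b=cv2.imread('pics/top1.png')[140:260,220:360]
cv2.imwrite('pics/c3.png',np.hstack([cv2.resize(a,(400,450)),cv2.resize(b,(400,450))]))
E
```

```text
[ 0.32558648 -0.02672462 -0.41712913]
0.027486697784381113 30.00043362379074 6.4167
0.02765712984232085 9.1417 [ 0.37475522  0.32159431 -0.31627855] [0.5674433  0.24869044 0.22003509]
```

View pics/c3.png

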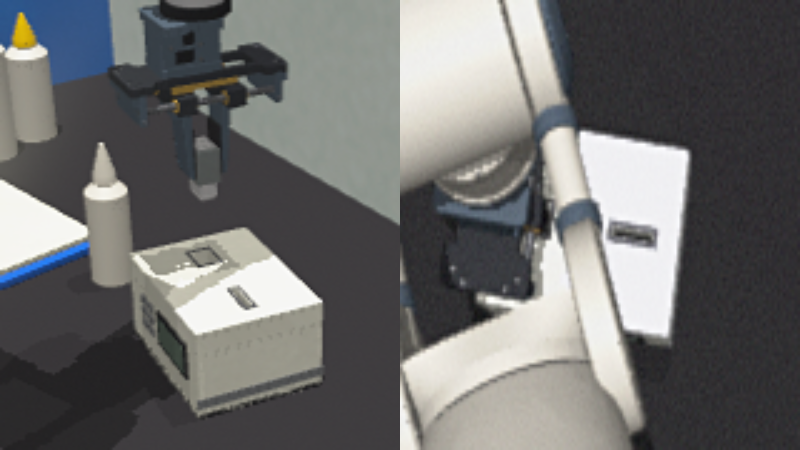

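The plug is held upright above the socket. I'll lower it in steps, checking the force.

```bash
cat >> h.py <<'E'
def lower(xy,z0,z1,Rt,step=.003,lim=8,f0=None):
    """step down; stops on upward force above lim; returns z reached"""
    arm.sleep(.2)
    f0=np.array(arm.current_force()) if f0 is None else f0
    z=z0
    while z>z1+1e-6:
        z=max(z-step,z1);arm.move_l([*xy,z],Rt,feed=.04);f=np.array(arm.current_force())-f0
        if np.linalg.norm(f)>lim:break
    print('z',round(z,4),'f',f.round(1),'pos',np.round(arm.current_ee_pos(),4),'t',arm.current_t());return z
E
python3 - <<'E'
from h import *
Rs=R(np.radians(-8.9));xy=[.5672,.2498]
arm.move_l([*xy,.150],Rs,feed=.15)
arm.sleep(.2);print(arm.current_ee_pos())
lower(xy,.150,.1185,Rs)
E
```

```text
[0.56781959 0.24995362 0.15109248]
z 0.1185 f [-9.6  0.1  8.3] pos [0.5665 0.2499 0.119 ] t 13.0083
```

```bash
python3 - <<'E'
from h import *
Rs=R(np.radians(-8.9));xy=[.5668,.2498]
arm.move_l([*xy,.1175],Rs,feed=.03);arm.sleep(.2)
print(arm.current_force(),arm.current_ee_pos(),arm.current_width())
arm.grip(.05);arm.sleep(.3);print(arm.current_force(),arm.current_grasp_force(),arm.current_ee_pos())
arm.move_l([*xy,.26],Rs,feed=.2)
arm.move_to([.48,.0,.28],R(np.radians(-15)));print(arm.current_t())
for n in("side","top"): cv2.imwrite(f"pics/{n}2.png",arm.snapshot(n)[:,:,::-1])
a=cv2.imread('pics/side2.png')[120:225,250:370];b=cv2.imread('pics/top2.png')[150:245,240:340]
cv2.imwrite('pics/c4.png',np.hstack([cv2.resize(a,(400,350)),cv2.resize(b,(400,350))]))
E
```

```text
[-12.95527406  -2.18102515  21.47478858] [0.56652081 0.24989083 0.11891887] 0.02795889099146999
[ 0.3307708  -0.269564    0.32051822] 0.0 [0.56679213 0.24980044 0.11749863]
16.1917
```

View pics/c4.png

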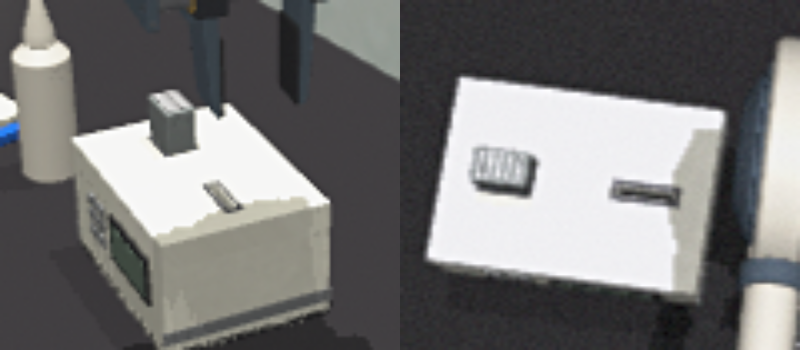

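The plug sits flush with its shoulder on the deck, at about (505,172) in the right panel, and it has been released. Next is the paddle.

```bash
python3 - <<'E'
from h import *
Rk=R(np.radians(-23));xy=[.5098,-.2963]
print('yellow',onplane('top',(463,247),.115))
arm.move_to([*xy,.25],Rk);arm.grip(.045)
arm.move_l([*xy,.14],Rk,feed=.2);arm.move_l([*xy,.088],Rk,feed=.06);arm.sleep(.2)
print(arm.current_force(),arm.current_ee_pos());arm.grip(0);print(arm.current_width(),arm.current_grasp_force(),arm.current_force())
arm.move_l([*xy,.16],Rk,feed=.06);arm.move_l([*xy,.29],Rk,feed=.15)
print(arm.current_width(),arm.current_grasp_force(),arm.current_force(),arm.current_t())
arm.move_to([.5511,.1470,.29],R(np.radians(-8.9)));arm.move_l([.5511,.147,.25],feed=.15);arm.sleep(.4)
print(arm.current_ee_pos(),arm.current_t())
for n in("side","top"): cv2.imwrite(f"pics/{n}3.png",arm.snapshot(n)[:,:,::-1])
a=cv2.imread('pics/side3.png')[80:220,255:375]
cv2.imwrite('pics/c5.png',cv2.resize(a,(514,600),interpolation=0))
E
```

```text
yellow [ 0.41188637 -0.32382656  0.115     ]
[ 0.82270199 -1.01835638  0.06000458] [ 0.50996432 -0.29638842  0.08833452]
0.013841427337659615 29.999893605709076 [-0.8312062   0.19569159 -0.10050475]
0.013904487110778367 29.999864101409912 [-0.58348858 -0.28389431 -0.53861506] 22.6083
[0.55126842 0.14705407 0.25043083] 25.0583
```

View pics/c5.png

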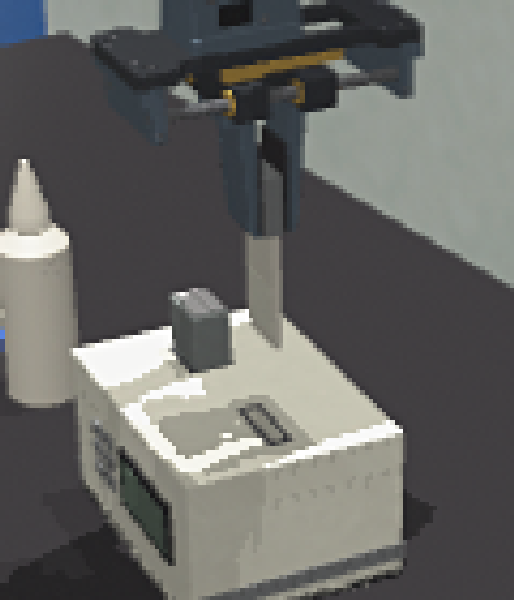

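The paddle is gripped and hanging straight over the slot, with the blade's lower corner at about crop (280,347). I'll lower it with the force check.

```bash
python3 - <<'E'
from h import *
yv=np.array([.155,.988]);b=np.array([.5511,.147])
for s in(-18,18): 
    u=proj('side',[*(b+s/1000*yv),.1725]); print('pred corner crop',(u-[255,80])*4.283)
Rs=R(np.radians(-8.9));xy=[.5511,.147]
arm.move_l([*xy,.195],Rs,feed=.12)
lower(xy,.195,.138,Rs,lim=5)
E
```

```text
pred corner crop [272.632328   348.53343359]
pred corner crop [248.53432812 324.27842443]
z 0.18 f [-4.8  0.7 -1.9] pos [0.5506 0.147  0.1796] t 27.2167
```

It entered about 8 mm with a small sideways push toward −x. I'll continue down, shifting to reduce the side force as I go.

```bash
python3 - <<'E'
from h import *
Rs=R(np.radians(-8.9));xy=np.array([.5511,.147]);z=.18
f0=np.array([-.5,-.3,-.5])
def rd(): arm.sleep(.15);return np.array(arm.current_force())-f0
for i in range(40):
    f=rd()
    if abs(f[2])>12: print('blocked',z,f);break
    if np.linalg.norm(f[:2])>2: xy=xy+np.clip(f[:2]*.0001,-.0005,.0005)
    elif z<=.1381: break
    if z>.1381: z=max(z-.003,.138)
    arm.move_l([*xy,z],Rs,feed=.04)
    print(round(z,4),xy.round(4),f.round(1))
arm.sleep(.5);print(rd(),arm.current_ee_pos(),arm.current_grasp_force(),arm.current_width(),arm.current_t())
for n in("side","top"): cv2.imwrite(f"pics/{n}4.png",arm.snapshot(n)[:,:,::-1])
a=cv2.imread('pics/side4.png')[90:230,255:375];cv2.imwrite('pics/c6.png',cv2.resize(a,(514,600),interpolation=0))
E
```

```text
0.177 [0.5508 0.1471] [-3.4  1.1 -2.8]
0.174 [0.5504 0.1472] [-3.2  1.2 -2.6]
0.171 [0.5502 0.1474] [-2.2  1.3 -2. ]
0.168 [0.55   0.1475] [-2.3  1.  -1.9]
0.165 [0.55   0.1475] [ 1.3  0.1 -0.6]
0.162 [0.55   0.1475] [ 0.4 -0.1 -0.2]
0.159 [0.55   0.1475] [ 0.6  0.2 -0.5]
0.156 [0.55   0.1475] [ 0.6  1.3 -0.2]
0.153 [0.55   0.1475] [ 0.1  0.6 -0.7]
0.15 [0.55   0.1475] [ 0.6  1.  -0.6]
0.147 [0.55   0.1475] [ 0.2  0.2 -0.3]
0.144 [0.55   0.1475] [-0.1  1.1 -0.2]
0.141 [0.55   0.1475] [ 0.9  0.1 -0.1]
0.138 [0.55   0.1475] [ 0.2  0.7 -0. ]
[ 0.39658366 -0.14505303  0.2711424 ] [0.54997567 0.14745358 0.13798974] 29.999887347221375 0.014228075364374112 33.6167
```

View pics/c6.png

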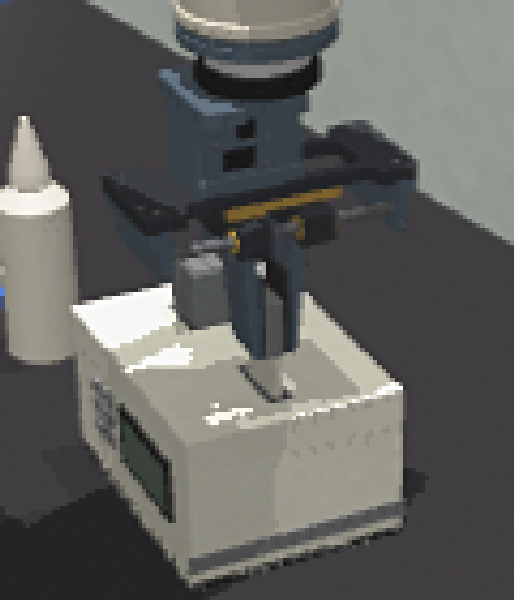

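The blade is in the slot by about 50 mm, with no side force. The handle is clear of the deck, the grip is 30 N and the plug is still home. Handing in.

```bash
python3 -c "
from rig import arm
print(arm.sign_off())"
```

```text
the job is handed in; nothing more can be done
None
```

I handed the job in at about 34 s: the lamp plug is fully home and released, and the paddle is held upright and still with about 50 mm of its blade in the slot and under 1 N of side force; the hand-in returned no verdict.

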